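# Vial on the inspection pedestal, backdrop flap held at its balance point

### The job

Set up the clarity check: stand the green-capped control vial upright on the middle of the small black pedestal of the inspection stand and let go of it. Then take the orange side handle of the white backdrop flap, which lies folded back on its rest, swing the flap up until it stands upright at its balance point behind the vial, and finish still holding it there by the handle, at rest. Do not let the flap go over towards the vial, and leave the blue-capped vial, the red-lidded specimen cup and the timer where they are.

Things in the scene. Friction and masses are not known exactly. Their poses are not given: they have to be found in the camera images.
- control_vial_green: the loose vial to place: white bottle with a green cap, 25 mm in diameter, 49 mm tall. Origin at the centre of its underside, z up along the vial. It stands on the worktop; it and the blue-capped one may swap places.
- control_vial_blue: bystander: the same vial with a blue cap, 25 mm in diameter, 49 mm tall, origin at the centre of its underside. Leave it.
- specimen_cup_red: bystander: loose specimen cup with a red lid, 58 mm in diameter, 59 mm tall, origin at the centre of its underside. Leave it.
- timer: bystander: loose pink timer, 34 x 68 mm, 62 mm tall, origin at the centre of its underside. Leave it.
- stand: inspection stand, fixed: grey base plate 200 mm (x) by 130 mm (y), top 14 mm above the worktop. Origin on the worktop under the hinge line; x points away from the robot (turned up to 0.3 rad), y along the hinge, z up. Pedestal on the -x side of the hinge; the flap's rest (two posts, within 35 mm of the middle) on the +x side.
- pedestal_top (a point): centre of the top of the pedestal, a black disc 36 mm in diameter without rim, 50 mm above the worktop, 75 mm in front (-x of the stand) of the hinge. Axes as the stand.
- flap_hinge (a point): middle of the flap's hinge line, 35 mm above the worktop; the hinge runs along the stand's y axis. Axes as the stand.
- flap (a joint): flap angle, rad: 0 = upright = its balance point; positive = leaning back (stand's +x), away from the vial. Starts at about 0.9 on its rest; stops at 0.9 and -0.45. Swings freely (about 0.15 kg, nearly no friction): falls back if positive, forward towards the vial if negative. White panel 6 mm thick, 96 mm wide, 126 mm from hinge to top edge.
- handle: orange round grip sleeve, 12 mm in diameter, on a peg at the flap's right-hand edge, parallel to the hinge, in the panel's plane, 110 mm from the hinge line. Origin on its axis, at the middle of its free length (panel edge 32 mm to +y; end with 17 mm collar 32 mm to -y). y is its axis. The sleeve turns freely on the peg, so the fingers need not turn with the flap.

How it is judged (in metres and radians):
On the way, in this order (a step that is already met when the one before it is completed fails the run):
1. the green-capped vial stands on the pedestal, let go, with the flap still folded back (horizontal distance between control_vial_green and pedestal_top below 0.01 m and z of control_vial_green in the frame of pedestal_top between -0.004 and 0.004 m and angle between control_vial_green's own z axis and vertical below 0.1 rad and contact force between control_vial_green and the arm below 0.05 N and contact force between control_vial_green and the fingers below 0.05 N and value of joint flap above 0.6 rad), for 0.2 s.
2. the flap is held by its handle at the balance point (value of joint flap between -0.08 and 0.08 rad and contact force between the fingers and handle above 1 N), for 0.2 s.
At the end, for the whole second after the job is handed in: The flap stands within 0.08 rad of upright (its balance point), at rest (under 0.1 rad/s), the fingers still holding its handle with more than 1 N; the green-capped vial stands upright (within 0.1 rad) on the pedestal, within 10 mm of its middle, touched by no part of the robot (all of step 2 and velocity of joint flap between -0.1 and 0.1 rad/s and horizontal distance between control_vial_green and pedestal_top below 0.01 m and z of control_vial_green in the frame of pedestal_top between -0.004 and 0.004 m and angle between control_vial_green's own z axis and vertical below 0.1 rad and contact force between control_vial_green and the arm below 0.05 N and contact force between control_vial_green and the fingers below 0.05 N); the arm keeps its last pose, push and grip.
It fails at once if the flap goes over towards the vial (more than 0.3 rad past upright) (value of joint flap below -0.3 rad).
It fails at once if a bystander (blue-capped vial, red-lidded cup, timer) is moved by more than 30 mm (distance of any of control_vial_blue, specimen_cup_red, timer from where it was at the start of the episode above 0.03 m).
It also fails if it takes over 53 s, if anything falls off the work surface, if the arm or the gripper's body presses on something with over 40 N, if the wrist force passes 120 N, or if a joint passes its speed limit or range.

### The arm

A 7-joint arm with a two-finger parallel gripper is mounted at the origin on a cart in front of the work surface, level with it; the furniture and walls round the work are solid. World frame = base frame: x ahead of the robot, y to its left, z up, the work surface at z = 0. Lengths are in mm, angles in rad, forces in N, time in s.
With the tool pointing down it reaches from about 400 to 875 mm from the base axis. Payload 4.4 kg.
Tool frame: the origin (TCP) lies at the very end of the fingers, on their centre line; the grasp point (between the pads) lies 19 mm behind it; z points along the fingers, y is the direction in which the jaws open and shut (so a half turn about z gives the same grasp; the last joint's range is limited). The gripper opens to 85 mm and grips with 20 to 120 N. Pads are 22 mm wide; open, the fingers measure 114 mm over their backs; the gripper's body (76 mm by 85 mm) begins 54 mm behind the grasp point. The pads swing forward as they close: fully open they stand 13 mm farther back than shut.
Start: joints at [1.114, 0.628, 0.038, 1.517, -0.027, 0.996, -0.02], TCP at [247.631, -600.996, 231.313] pointing down, gripper open.
Joint ranges: [-3.06, 3.06], [-0.37, 2.12], [-1.25, 1.32], [0.18, 2.47], [-1.1, 4.24], [0.23, 1.98], [-2.94, 2.94]. Speed limits (rad/s): [2.57, 2.57, 3.14, 3.14, 3.14, 3.14, 3.14].

### API

Orientations are given as [roll, pitch, yaw] about the fixed x, y, z axes, in that order (R = Rz(yaw) Ry(pitch) Rx(roll)).
In Python, from cell import ctrl gives the robot as it stands. The module is installed in compiled form; this text tells all that it offers.
- The arm moves only by the shell command python3 -m jog 'ROWS'. ROWS is text: rows parted by semicolons, each of 7 numbers parted by spaces: the shift along the tool's x, y, z in mm, then the turn, a rotation vector about the tool's x, y, z in degrees, then the opening, from -1 (shut) to 1 (fully open). In form: x y z wx wy wz claw; .... A call has 1 to 8 rows; each row is the pose to reach, as a shift and turn from the pose commanded when the call began, along the tool's axes at that moment; what a row does not reach only later rows make up. A row lasts 1/8 s, in which the tool goes at most 62.5 mm and 10.7 degrees, less where a joint would pass 70% of its speed; a pose out of reach is approached as far as the arm can. A call with a gripper value outside its range is refused whole. The fingers move at their own pace and stop on an object; the grip force is fixed at half the most. Time passes only in rows, so rows that repeat a pose let the fingers close. It gives the time, the measured TCP pose, the force and the opening at its end, in the units of the state.
- ctrl.read_state(): the state, without advancing time (a new reading comes with each control period).
- ctrl.get_image(name): name is "side" or "top"; returns a dict with "image" (384x512x3 uint8, red, green, blue), "z_map" (384x512 float32, mm along the optical axis (not along the pixel's ray), 0 where there is no reading), "vertical_fov" (degrees; the focal length in pixels is half the picture's height over the tangent of half this angle, whatever the lens; pixels are square), "cx", "cy" (the principal point, pixels), "extrinsics" (4x4, takes a point from world to camera coordinates). Camera axes: x right, y down, z forward; pixel columns grow to the right and rows downward; lengths in mm; the calibration is good to about 2 mm. A picture is of the moment at which its call begins.
- ctrl.finish_job(): hands the job in, once; it reports no verdict.
The state is a dict: "clock": time; "qpos": joint angles; "qd": joint speeds; "tau": joint torques, N m; "eef_pos": TCP position; "tool_rot": TCP orientation; "force": force on the tool from outside, world axes, zero at the start; "torque": the same for the moment, N m; "width": finger opening in mm.
Only numpy, scipy, OpenCV 4.12 (cv2) and the standard library are available. Lean on these libraries where they do the work, as an engineer would, in place of code of your own. Each camera call takes 0.05 s, during which the arm holds its last target.

## Working session

There is one attempt and no reset: what is moved stays moved. The work goes in short steps, Python scripts to look and compute and a shell command to move; the robot and the scene stay as the last step left them, time stands still between calls to the robot, and variables do not carry over. Pictures are saved under pics/ and viewed, and the job is handed in when it is done.

```bash
mkdir -p pics; cat > h.py <<'E'
import numpy as np, cv2
from cell import ctrl
from scipy.spatial.transform import Rotation as R
def snap(name,fn):
    d=ctrl.get_image(name); cv2.imwrite('pics/'+fn+'.png',d['image'][:,:,::-1]); 
    np.savez('pics/'+fn+'.npz',z=d['z_map'],E=d['extrinsics'],p=[d['vertical_fov'],d['cx'],d['cy']],im=d['image']); return d
def w(fn,u,v,z=None):
    d=np.load('pics/'+fn+'.npz'); fov,cx,cy=d['p']; f=192/np.tan(np.radians(fov)/2)
    zz=d['z'][int(v),int(u)] ; ray=np.array([(u-cx)/f,(v-cy)/f,1]); Ei=np.linalg.inv(d['E'])
    if z is None: return (Ei@np.r_[ray*zz,1])[:3]
    o=Ei[:3,3]; r=Ei[:3,:3]@ray; return o+r*(z-o[2])/r[2]
def cloud(fn):
    d=np.load('pics/'+fn+'.npz'); fov,cx,cy=d['p']; f=192/np.tan(np.radians(fov)/2)
    v,u=np.mgrid[0:384,0:512]; zz=d['z']; P=np.stack([(u-cx)/f*zz,(v-cy)/f*zz,zz,np.ones_like(zz)],-1)@np.linalg.inv(d['E']).T
    P[zz==0]=np.nan
    return P[...,:3],d['im']
def crop(fn,x0,y0,x1,y1,k):
    im=cv2.imread('pics/'+fn+'.png')[y0:y1,x0:x1]; cv2.imwrite('pics/'+fn+'_c.png',cv2.resize(im,None,fx=k,fy=k,interpolation=cv2.INTER_CUBIC))
E
python3 -c "
from h import *
snap('top','t0');snap('side','s0');s=ctrl.read_state();print(s)
for n in 't0','s0':
  d=np.load('pics/'+n+'.npz');print(d['p'],np.linalg.inv(d['E']).round(3))"
```

```text
{'clock': 0.1, 'qpos': array([ 1.11418051,  0.62925229,  0.03845175,  1.5182533 , -0.02700312,
        0.99628515, -0.01999108]), 'qd': array([ 1.39128752e-04,  3.88465370e-05, -5.29861526e-04, -1.54061979e-03,
       -1.66944338e-04,  5.46157423e-04, -5.67015894e-04]), 'tau': array([ 3.78317811e-03, -5.64529288e+01,  1.23086940e+00, -1.93969578e+01,
        1.13309413e-02,  5.51993988e-03, -3.74165296e-06]), 'eef_pos': array([ 247.43033217, -600.47288619,  230.48673582]), 'tool_rot': array([-3.13991276e+00,  1.78563539e-05,  3.90817738e-01]), 'force': array([ 0.16011094,  0.47945626, -0.39182299]), 'torque': array([ 0.01418459,  0.01080552, -0.02495012]), 'width': 85.83833791610888}
[ 52.28724884 254.42654782 196.07826767] [[ 2.300000e-02 -9.880000e-01  1.550000e-01  3.246100e+02]
 [-1.000000e+00 -2.200000e-02  3.000000e-03 -4.912000e+01]
 [ 0.000000e+00 -1.550000e-01 -9.880000e-01  1.098872e+03]
 [ 0.000000e+00  0.000000e+00  0.000000e+00  1.000000e+00]]
[ 51.39655406 256.37805442 189.02487747] [[ 1.00000e+00 -1.20000e-02  7.00000e-03  4.50609e+02]
 [-1.30000e-02 -6.57000e-01  7.54000e-01 -8.22803e+02]
 [-4.00000e-03 -7.54000e-01 -6.57000e-01  7.99303e+02]
 [ 0.00000e+00  0.00000e+00  0.00000e+00  1.00000e+00]]
```

View pics/t0.png

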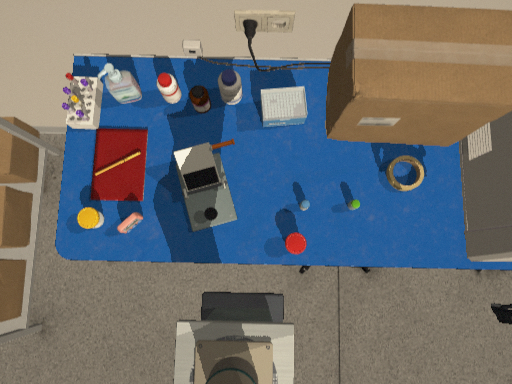

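View pics/s0.png

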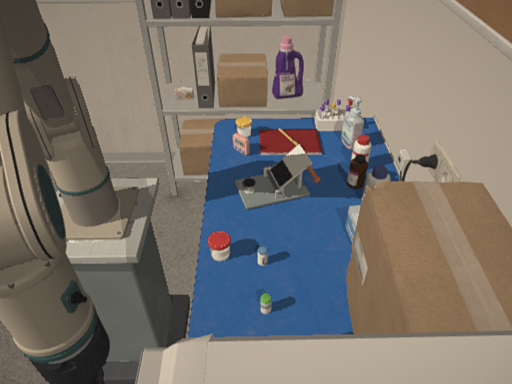

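Top: stand at about (205,185), green vial (354,204), blue (305,205), red cup (296,243), handle (223,143), pedestal (210,213). Zooming in.

```bash
python3 -c "
from h import *
crop('t0',165,125,265,240,6); im=cv2.imread('pics/t0.png')[180:260,270:390]; cv2.imwrite('pics/t0_d.png',cv2.resize(im,None,fx=6,fy=6,interpolation=cv2.INTER_CUBIC))
crop('s0',190,135,340,325,4)
P,im=cloud('t0')
for u,v in [(354,203),(305,205),(296,243),(210,213),(223,143),(210,155),(300,150),(300,225)]: print(u,v,P[v,u].round(1))
P,im=cloud('s0')
for u,v in [(265,296),(262,248),(219,238),(248,181),(312,172),(230,280)]: print(u,v,P[v,u].round(1))
"
```

```text
354 203 [ 476.7 -316.8   45.5]
305 205 [ 467.8 -183.3   48.4]
296 243 [ 364.5 -158.4   59.5]
210 213 [439.8  72.7  51.4]
223 143 [619.   39.6 106.9]
210 155 [589.1  73.9  94.3]
300 150 [ 633.9 -174.2    3.2]
300 225 [ 417.2 -175.3    1.9]
265 296 [ 473.1 -317.5   47.6]
262 248 [ 469.7 -183.1   50.7]
219 238 [ 363.7 -155.3   58. ]
248 181 [434.9  74.   49.4]
312 172 [613.   38.1 109.3]
230 280 [ 391.2 -238.8   -0.4]
```

View pics/t0_c.png

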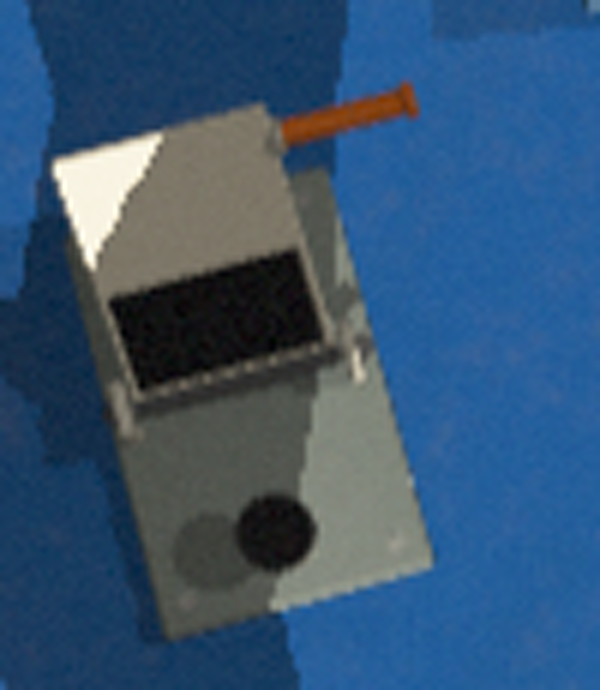

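View pics/t0_d.png

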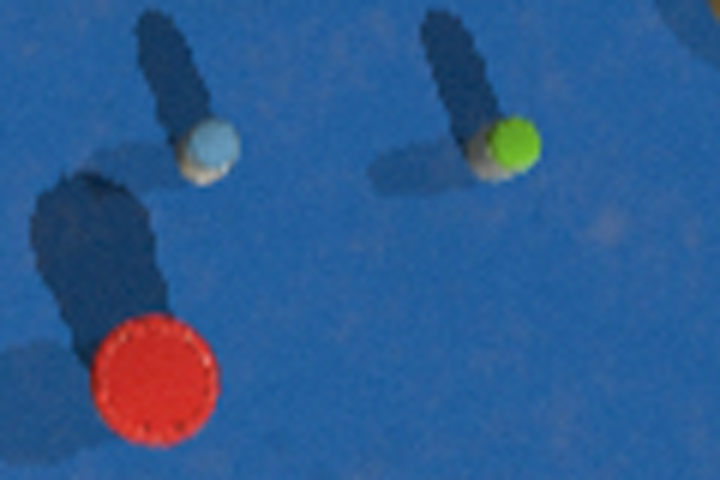

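View pics/s0_c.png

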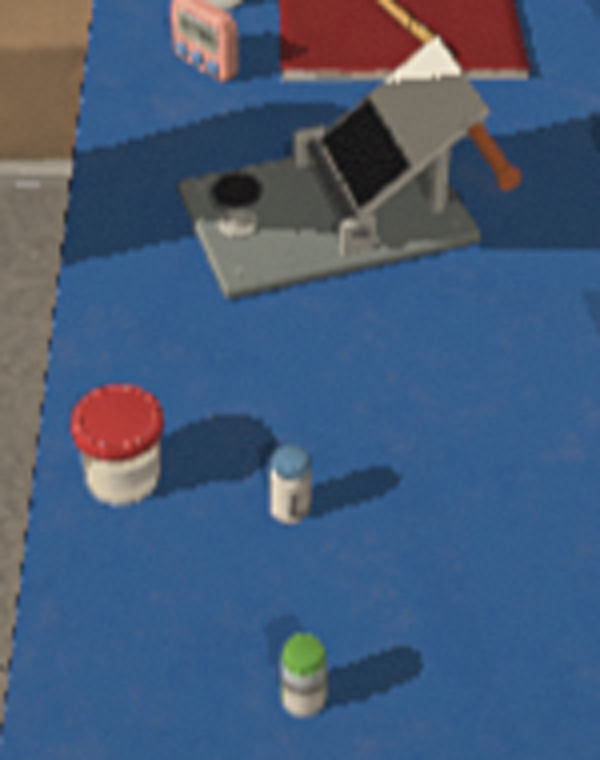

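```bash
cat > seg.py <<'E'
from h import *
def cen(fn,mask,z):
    n,l,st,c=cv2.connectedComponentsWithStats(mask.astype(np.uint8)); 
    k=1+np.argmax(st[1:,4]); u,v=c[k]; return (u.round(2),v.round(2)),st[k,4],w(fn,u,v,z)[:2].round(1)
def win(im,x0,y0,x1,y1):
    m=np.zeros(im.shape[:2],bool); m[y0:y1,x0:x1]=1; return m
E
python3 -c "
from seg import *
for fn,gb,pb,bb in [('t0',(340,190,370,220),(195,200,225,225),(295,195,315,215)),('s0',(255,285,280,320),(240,175,258,188),(250,240,275,270))]:
  im=np.load('pics/'+fn+'.npz')['im'].astype(int); r,g,b=im[...,0],im[...,1],im[...,2]
  print(fn,'green',cen(fn,win(im,*gb)&(g>r+30)&(g>b+40),49 if fn=='t0' else 43))
  print('ped',cen(fn,win(im,*pb)&(im.max(2)<45),50))
  om=(r>b+70)&(g<r-40)&win(im,*( (205,130,245,152) if fn=='t0' else (300,165,325,185)))
  P,_=cloud(fn); Q=P[om]; Q=Q[~np.isnan(Q[:,0])]; print(len(Q)); 
  Q=Q[Q[:,2]>80]; c=np.median(Q,0); U,S,V=np.linalg.svd(Q-Q.mean(0)); d=V[0]*np.sign(V[0][1]); print('handle',Q.mean(0).round(1),d.round(3),((Q-Q.mean(0))@d).min(),((Q-Q.mean(0))@d).max(), Q.std(0))
for u,v in [(165,637),(432,567)]: print(w('t0',165+u/6-.4,125+v/6-.4,14).round(1))
for u,v in [(285,133),(410,100)]: print('h',w('t0',165+u/6-.4,125+v/6-.4,104).round(1))
for u,v in [(141,392),(330,348)]: print('flap',w('t0',165+u/6-.4,125+v/6-.4,38).round(1))
for u,v in [(55,160),(265,105)]: print('flaptop',w('t0',165+u/6-.4,125+v/6-.4,115).round(1))
"
```

```text
t0 green ((np.float64(355.35), np.float64(203.55)), np.int32(55), array([ 474.8, -319.6]))
ped ((np.float64(210.11), np.float64(213.25)), np.int32(122), array([439.3,  72.6]))
72
handle [616.2  40.  108.5] [-0.284  0.958 -0.043] -28.452386012085622 29.15976556621408 [ 5.47757711 16.50814156  2.00092941]
s0 green ((np.float64(265.19), np.float64(298.35)), np.int32(80), array([ 473.5, -320.4]))
ped ((np.float64(248.65), np.float64(182.22)), np.int32(74), array([436.8,  67.8]))
57
handle [616.4  31.8 106.6] [-0.302  0.953  0.035] -23.784321095389725 35.57293193576938 [ 6.31127042 18.01350882  2.52730866]
[393.4 124.6  14. ]
[428.6   2.4  14. ]
h [608.9  68.1 104. ]
h [625.1  13.9 104. ]
flap [503.7 137.1  38. ]
flap [526.2  51.2  38. ]
flaptop [591.5 165.7 115. ]
flaptop [618.1  76.  115. ]
```

```bash
cat >> h.py <<'E'
def plan(p,yaw,roll=np.pi):
    s=ctrl.read_state(); R0=R.from_euler('xyz',s['tool_rot']); T=R.from_euler('xyz',[roll,0,yaw])
    print('t',round(s['clock'],2),'pos',s['eef_pos'].round(1),'rot',s['tool_rot'].round(3),'F',s['force'].round(1),'w',round(s['width'],1),'q',s['qpos'].round(2))
    print('shift',R0.inv().apply(np.array(p)-s['eef_pos']).round(1),'turn',np.degrees((R0.inv()*T).as_rotvec()).round(1))
E
python3 -c "
from h import *
plan([474.5,-320,120],.391)"
```

```text
t 0.1 pos [ 247.4 -600.5  230.5] rot [-3.14   0.     0.391] F [ 0.2  0.5 -0.4] w 85.8 q [ 1.11  0.63  0.04  1.52 -0.03  1.   -0.02]
shift [ 316.8 -172.6  110.8] turn [-0.1  0.  -0. ]
```

```bash
python3 -m jog '316.8 -172.6 110 0 0 0 1; 316.8 -172.6 110 0 0 0 1; 316.8 -172.6 110 0 0 0 1; 316.8 -172.6 110 0 0 0 1; 316.8 -172.6 110 0 0 0 1; 316.8 -172.6 110 0 0 0 1; 316.8 -172.6 110 0 0 0 1; 316.8 -172.6 110 0 0 0 1'; python3 -c "
from h import *
plan([474.3,-320,12],.391)"
```

```text
clock: 1.1
eef_pos: [474.5, -320.7, 121.0]
tool_rot: [-3.141, 0.001, 0.392]
force: [-0.5, -0.3, 0.1]
width: 85.2
t 1.1 pos [ 474.5 -320.7  121. ] rot [-3.141e+00  1.000e-03  3.920e-01] F [-0.5 -0.3  0.1] w 85.2 q [ 0.51  0.66  0.05  1.84 -0.05  0.64 -0.59]
shift [  0.2  -0.7 109. ] turn [-0.   0.1  0. ]
```

```bash
python3 -m jog '0.2 -0.7 55 0 0 0 1; 0.2 -0.7 110 0 0 0 1; 0.2 -0.7 110 0 0 0 1; 0.2 -0.7 110 0 0 0 1;0.2 -0.7 110 0 0 0 -1;0.2 -0.7 110 0 0 0 -1;0.2 -0.7 110 0 0 0 -1;0.2 -0.7 110 0 0 0 -1'; python3 -m jog '0 0 0 0 0 0 -1;0 0 0 0 0 0 -1'; python3 -c "
from h import *
snap('side','s1');crop('s1',190,230,340,340,5)
plan([474.3,-320,150],.391)"
```

```text
clock: 2.1
eef_pos: [475.3, -320.3, 12.4]
tool_rot: [3.14, -0.001, 0.391]
force: [-1.0, -0.7, 6.0]
width: 22.8
clock: 2.35
eef_pos: [475.2, -320.3, 12.4]
tool_rot: [3.14, -0.001, 0.391]
force: [-0.6, 0.2, 7.4]
width: 23.1
t 2.4 pos [ 475.3 -320.3   12.4] rot [ 3.14e+00 -1.00e-03  3.91e-01] F [-2.   0.8  6.1] w 23.0 q [ 0.52  0.84  0.03  1.88 -0.06  0.42 -0.58]
shift [  -0.7   -0.5 -137.6] turn [ 0.1 -0.  -0. ]
```

View pics/s1_c.png

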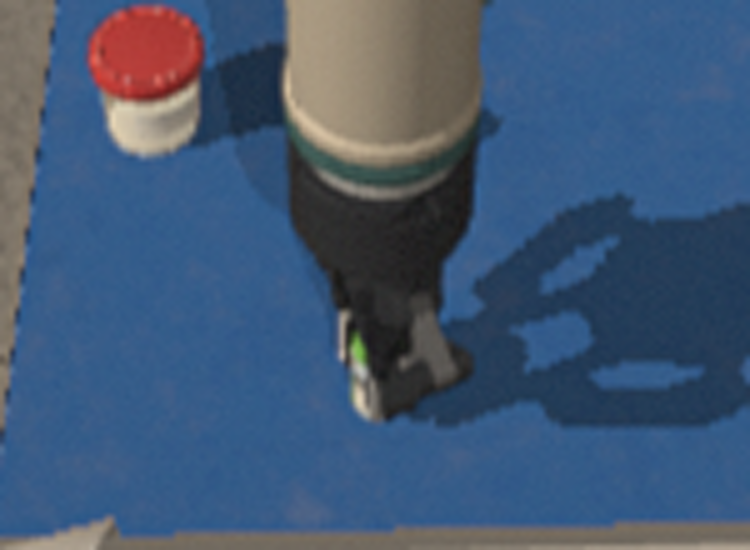

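```bash
python3 -m jog '0 0 -40 0 0 0 -1;0 0 -100 0 0 0 -1;0 0 -140 0 0 0 -1;0 0 -140 0 0 0 -1;0 0 -140 0 0 0 -1'; python3 -c "
from h import *
snap('side','s2');crop('s2',190,180,340,320,5)
plan([439,72,150],1.856)"
```

```text
clock: 3.02
eef_pos: [474.2, -319.6, 150.9]
tool_rot: [-3.141, 0.001, 0.391]
force: [0.1, 0.4, -0.5]
width: 23.2
t 3.08 pos [ 473.9 -319.4  150.2] rot [-3.14e+00  1.00e-03  3.91e-01] F [-0.3 -0.2 -1.1] w 23.0 q [ 0.51  0.62  0.06  1.82 -0.05  0.7  -0.59]
shift [ 116.9 -375.1    0.8] turn [ -0.1  -0.  -83.9]
```

View pics/s2_c.png

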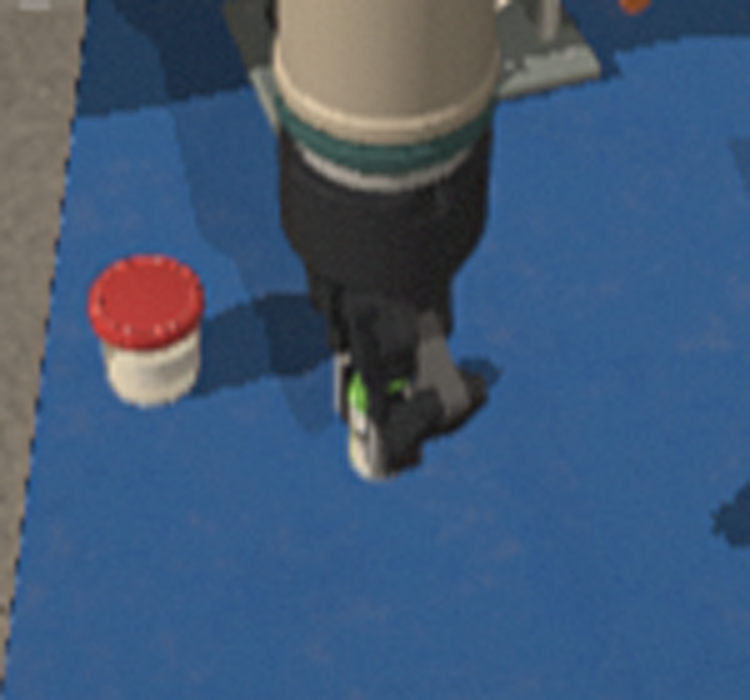

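The vial is held and lifted. Carrying it over the pedestal while turning.

```bash
python3 -m jog '15 -47 0 0 0 -10.5 -1;29 -94 0 0 0 -21 -1;44 -141 0 0 0 -31.5 -1;58 -188 0 0 0 -42 -1;73 -235 0 0 0 -52.5 -1;88 -282 0 0 0 -63 -1;102 -328 0 0 0 -73.5 -1;117 -375 0 0 0 -84 -1';python3 -m jog '0 0 0 0 0 0 -1;0 0 0 0 0 0 -1'; python3 -c "
from h import *
snap('side','s3');crop('s3',200,110,340,230,5);snap('top','t3');crop('t3',165,125,265,240,6)
plan([439,72,80],1.856)"
```

```text
clock: 4.08
eef_pos: [438.8, 72.6, 150.1]
tool_rot: [-3.139, -0.001, 1.863]
force: [0.4, 0.0, 0.1]
width: 22.9
clock: 4.32
eef_pos: [439.2, 70.6, 150.3]
tool_rot: [-3.139, -0.0, 1.856]
force: [0.4, 0.9, -0.8]
width: 22.8
t 4.42 pos [439.7  69.8 150.7] rot [-3.14   0.     1.854] F [0.7 0.6 0.1] w 23.2 q [ 0.01  0.49 -0.32  2.14  0.29  0.55 -0.24]
shift [ 2.3  0.1 70.7] turn [-0.1  0.  -0.1]
```

View pics/s3_c.png

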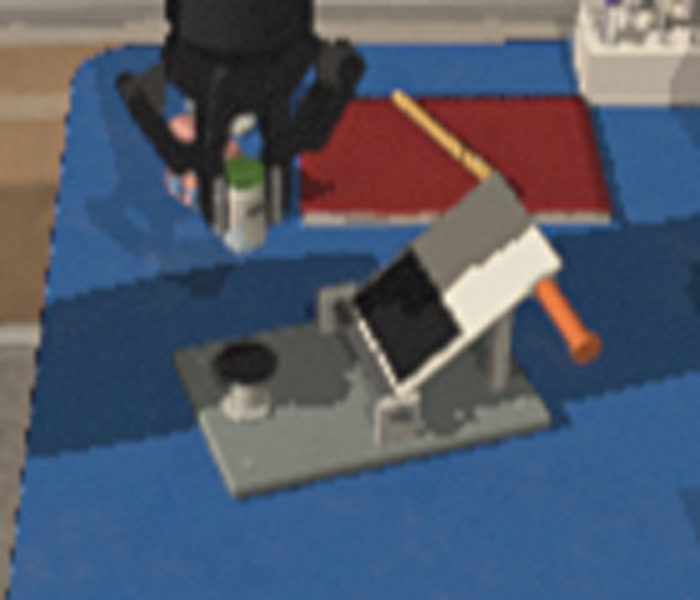

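View pics/t3_c.png

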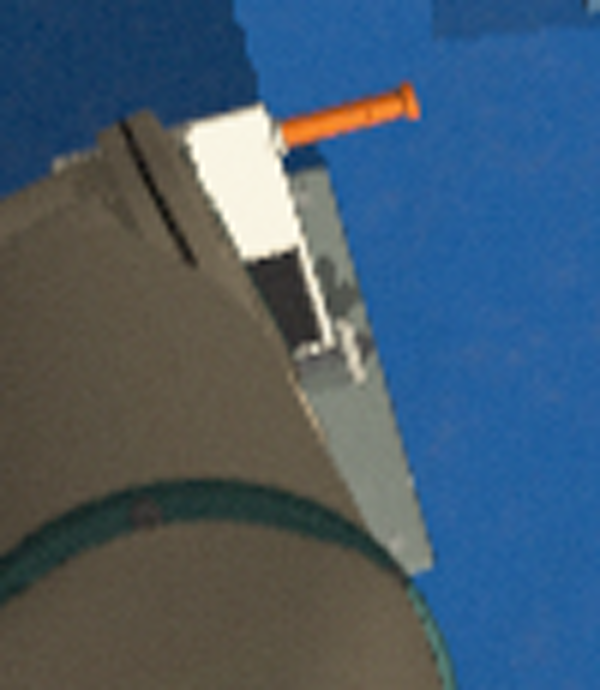

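```bash
python3 -m jog '2.3 0.1 40 0 0 0 -1;2.3 0.1 80 0 0 0 -1;2.3 0.1 80 0 0 0 -1;2.3 0.1 80 0 0 0 -1'; python3 -c "
from h import *
snap('side','s4');crop('s4',225,130,305,215,8)
for n,z in ('s3',187.5),('s3',50): 
  pass
plan([439,72,63.5],1.856)"
```

```text
clock: 4.92
eef_pos: [440.0, 73.0, 72.0]
tool_rot: [3.141, 0.0, 1.856]
force: [0.2, 0.3, -0.3]
width: 22.9
t 4.97 pos [440.4  73.2  72.5] rot [3.14  0.    1.856] F [ 0.1 -0.7  0.7] w 23.1 q [-0.08  0.64 -0.21  2.2   0.39  0.33 -0.33]
shift [-0.8 -1.7  9. ] turn [ 0.1  0.  -0. ]
```

View pics/s4_c.png

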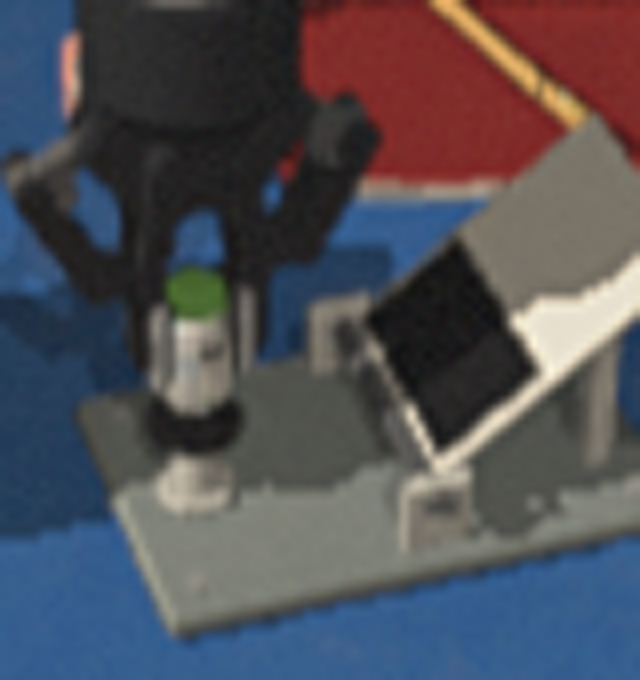

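```bash
cat >> h.py <<'E'
def proj(fn,X):
    d=np.load('pics/'+fn+'.npz'); fov,cx,cy=d['p']; f=192/np.tan(np.radians(fov)/2)
    X=np.atleast_2d(X); c=np.c_[X,np.ones(len(X))]@d['E'].T; return np.c_[c[:,0]/c[:,2]*f+cx,c[:,1]/c[:,2]*f+cy]
def overlay(fn,box,k,curves,out):
    x0,y0,x1,y1=box; im=cv2.resize(cv2.imread('pics/'+fn+'.png')[y0:y1,x0:x1],None,fx=k,fy=k,interpolation=cv2.INTER_CUBIC)
    for X,col in curves:
        p=((proj(fn,X)-[x0,y0]+.5)*k).astype(int); cv2.polylines(im,[p.reshape(-1,1,2)],False,col,1)
    cv2.imwrite('pics/'+out+'.png',im)
def circ(x,y,z,r):
    a=np.linspace(0,2*np.pi,60); return np.c_[x+r*np.cos(a),y+r*np.sin(a),a*0+z]
E
python3 -c "
from h import *
for fn,b in ('s3',(232,165,268,195)),('t0',(195,198,231,228)),('s4',(232,155,268,195)):
  C=[(circ(439,72,50,18),(0,0,255)),(circ(437,68,50,18),(0,255,0))]
  if fn=='s4': C=[(circ(440.4,73.2,60,12.5),(0,0,255)),(circ(440.4,73.2,109,10.5),(0,0,255)),(circ(439,72,50,18),(0,255,255))]
  overlay(fn,b,10,C,'o_'+fn)
a=[cv2.imread('pics/o_%s.png'%n) for n in ('s3','t0')]
cv2.imwrite('pics/o1.png',np.hstack(a))"
```

```text
(no output)
```

View pics/o1.png

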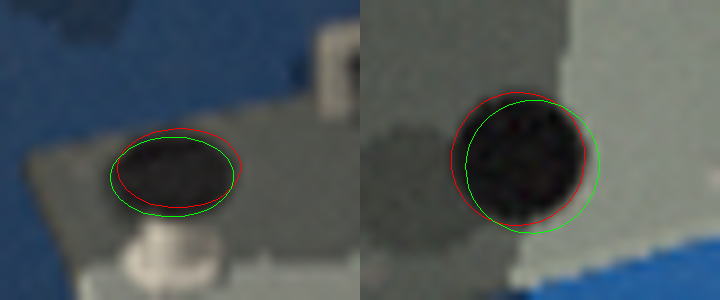

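View pics/o_s4.png

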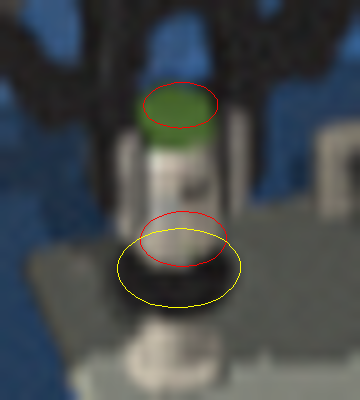

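```bash
python3 -c "
from h import *
plan([438.5,70.7,62.8],1.856)"; python3 -m jog '-2.1 -2.6 5 0 0 0 -1;-2.1 -2.6 8 0 0 0 -1;-2.1 -2.6 9.5 0 0 0 -1;-2.1 -2.6 9.5 0 0 0 -1'
```

```text
t 4.97 pos [440.4  73.2  72.5] rot [3.14  0.    1.856] F [ 0.1 -0.7  0.7] w 23.1 q [-0.08  0.64 -0.21  2.2   0.39  0.33 -0.33]
shift [-1.9 -2.6  9.7] turn [ 0.1  0.  -0. ]
clock: 5.48
eef_pos: [437.7, 70.6, 62.4]
tool_rot: [3.141, 0.001, 1.857]
force: [-0.7, -1.2, 6.5]
width: 23.0
```

```bash
python3 -m jog '0 0 0 0 0 0 -0.3;0 0 0 0 0 0 0.2;0 0 0 0 0 0 1;0 0 0 0 0 0 1;0 0 0 0 0 0 1;0 0 -30 0 0 0 1;0 0 -70 0 0 0 1;0 0 -110 0 0 0 1'; python3 -m jog '0 0 0 0 0 0 1; 0 0 0 0 0 0 1'; python3 -c "
from h import *
snap('side','s5')
overlay('s5',(225,140,325,215),8,[(circ(438.5,70.7,50,18),(0,255,255)),(circ(438.5,70.7,50,12.5),(0,0,255)),(circ(438.5,70.7,99,10.5),(0,0,255))],'o_s5')
plan([616,40,190],1.856)"
```

```text
clock: 6.48
eef_pos: [437.2, 70.7, 172.9]
tool_rot: [-3.141, -0.0, 1.857]
force: [0.8, -0.4, -0.4]
width: 85.5
clock: 6.72
eef_pos: [437.2, 70.4, 171.5]
tool_rot: [-3.141, 0.0, 1.857]
force: [-0.0, -0.2, 0.7]
width: 85.5
t 6.78 pos [436.9  70.4 171. ] rot [-3.14   0.     1.857] F [-0.1 -0.4 -0.5] w 85.3 q [ 0.04  0.45 -0.36  2.13  0.28  0.6  -0.23]
shift [-79.7 163.2 -19.2] turn [-0.1  0.   0. ]
```

View pics/o_s5.png

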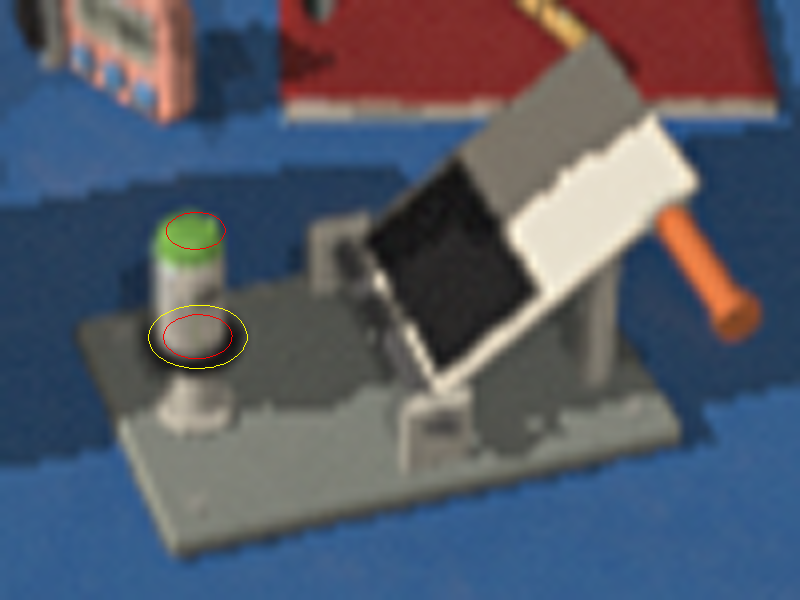

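```bash
python3 -m jog '-20 40 -19 0 0 0 1;-40 82 -19 0 0 0 1;-60 123 -19 0 0 0 1;-79.7 163.2 -19 0 0 0 1;-79.7 163.2 -19 0 0 0 1;-79.7 163.2 -19 0 0 0 1'; python3 -c "
from h import *
snap('side','s6');crop('s6',225,100,355,215,6);snap('top','t6');crop('t6',165,125,265,240,6)
plan([616,40,84],1.856)"
```

```text
clock: 7.52
eef_pos: [615.0, 40.7, 189.0]
tool_rot: [-3.138, -0.001, 1.857]
force: [-0.2, 0.7, -0.4]
width: 85.5
t 7.62 pos [615.   40.9 190. ] rot [-3.139e+00 -1.000e-03  1.858e+00] F [ 0.  -0.6 -0.1] w 85.2 q [ 0.11  0.65 -0.36  1.65  0.27  0.9  -0.07]
shift [ -1.2   0.9 106. ] turn [-0.1 -0.   0.1]
```

View pics/s6_c.png

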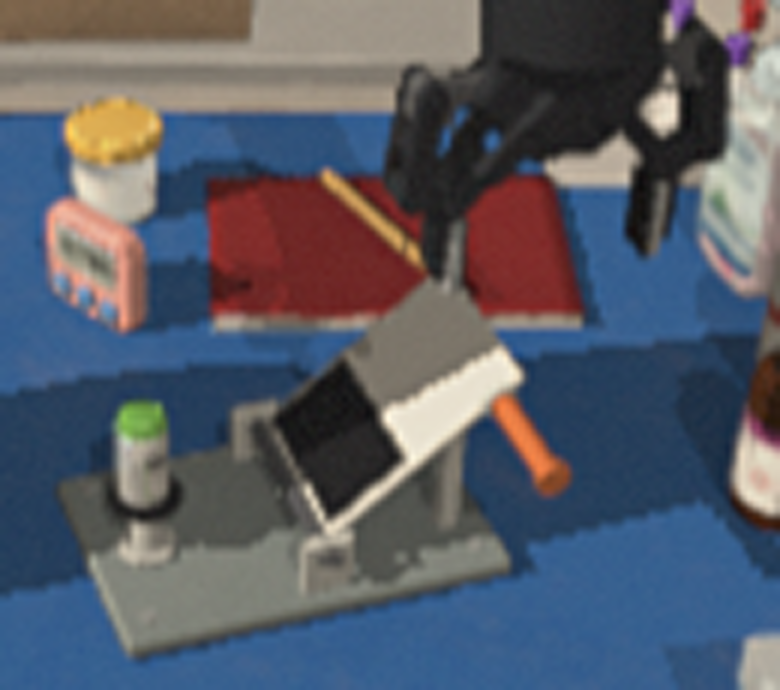

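View pics/t6_c.png

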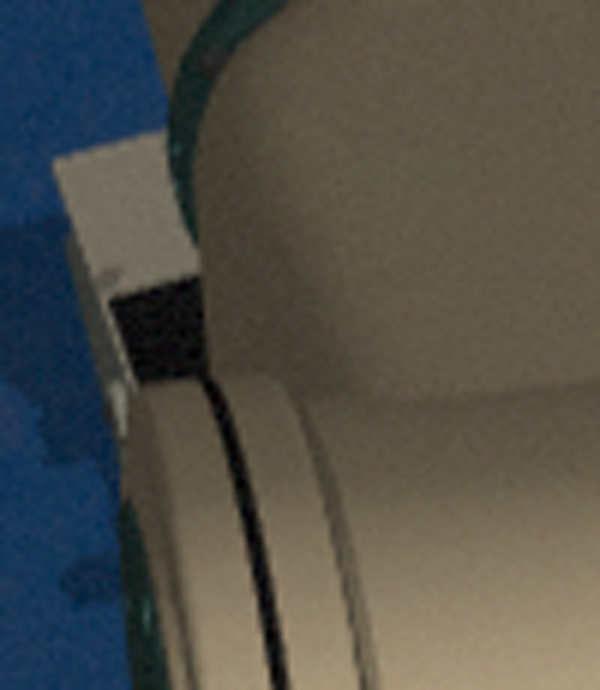

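```bash
python3 -m jog '-1.2 0.9 40 0 0 0 1;-1.2 0.9 80 0 0 0 1;-1.2 0.9 105 0 0 0 1;-1.2 0.9 105 0 0 0 1;-1.2 0.9 105 0 0 0 1'; python3 -c "
from h import *
snap('side','s7');crop('s7',225,100,355,215,6)
plan([616,40,84],1.856)"
```

```text
clock: 8.25
eef_pos: [618.3, 40.0, 87.0]
tool_rot: [3.14, 0.0, 1.857]
force: [-0.2, -0.4, 0.2]
width: 85.7
t 8.3 pos [618.6  39.8  87.4] rot [3.139 0.    1.857] F [-0.3 -0.1 -0.2] w 85.3 q [ 0.08  0.78 -0.31  1.72  0.34  0.69 -0.12]
shift [ 0.9 -2.5  3.4] turn [0.1 0.  0.1]
```

View pics/s7_c.png

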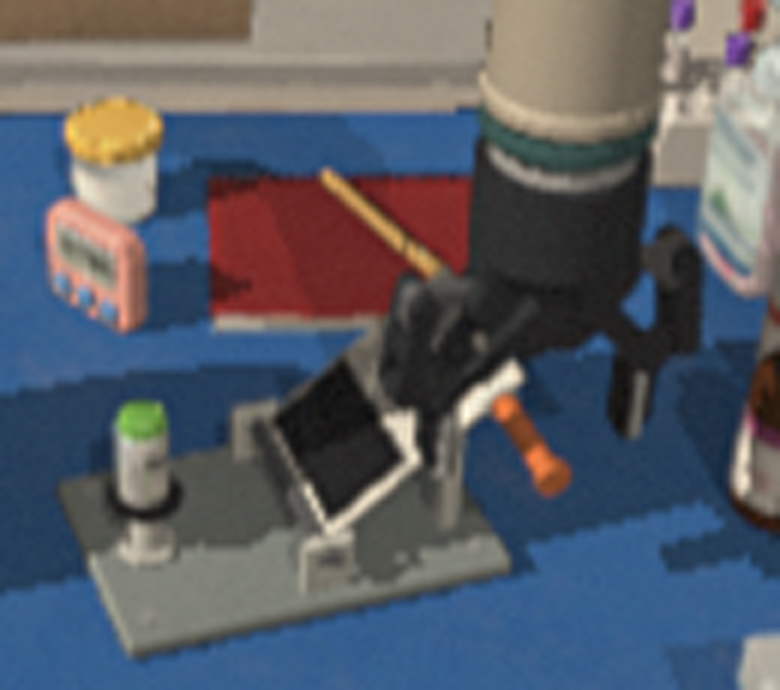

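```bash
python3 -c "
from h import *
s=ctrl.read_state();p=s['eef_pos'];Rm=R.from_euler('xyz',s['tool_rot'])
def T(l): return p+Rm.apply(np.array(l,float))
C=[(T([[-11,-43,-13],[11,-43,-13]]),(0,255,0)),(T([[-11,43,-13],[11,43,-13]]),(0,255,0)),(T([[-30,0,-19],[30,0,-19]]),(0,0,255)),(T([[0,-10,-19],[0,10,-19]]),(0,0,255))]
a=.287;ex=np.array([np.cos(a),np.sin(a),0]);ey=np.array([-np.sin(a),np.cos(a),0]);h=np.array([438.5,71,0])+75*ex
def S(l): l=np.array(l,float);return h+l[:,[0]]*ex+l[:,[1]]*ey+l[:,[2]]*[0,0,1]
b=.9
C+=[(S([[110*np.sin(b),-48,35+110*np.cos(b)],[110*np.sin(b),-112,35+110*np.cos(b)]]),(255,255,0)),(S([[0,-48,35],[126*np.sin(b),-48,35+126*np.cos(b)],[126*np.sin(b),48,35+126*np.cos(b)],[0,48,35]]),(255,0,255))]
overlay('s7',(265,140,345,200),10,C,'o7');overlay('t0',(185,130,265,190),10,C,'o7t')
print(S([[110*np.sin(b),-80,35+110*np.cos(b)]]))
"
```

```text
[[615.71995317  39.89445581 103.37709651]]
```

View pics/o7.png

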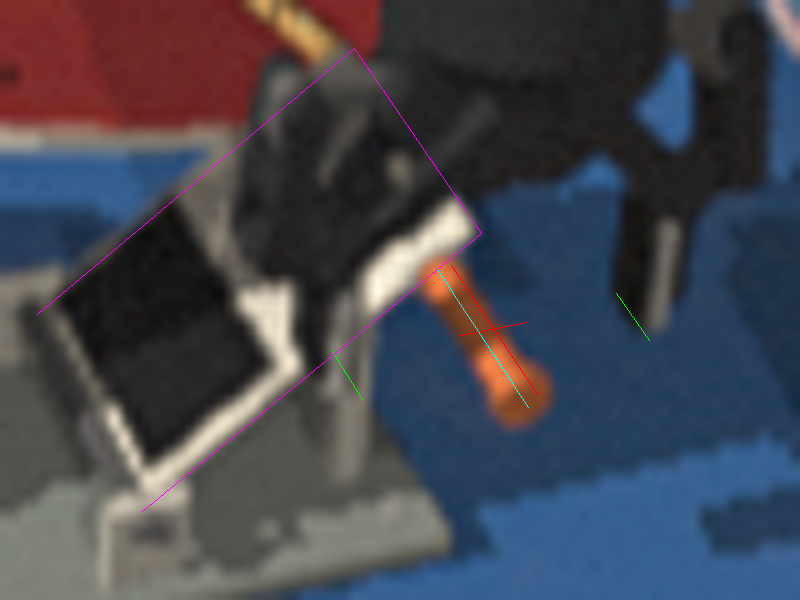

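View pics/o7t.png

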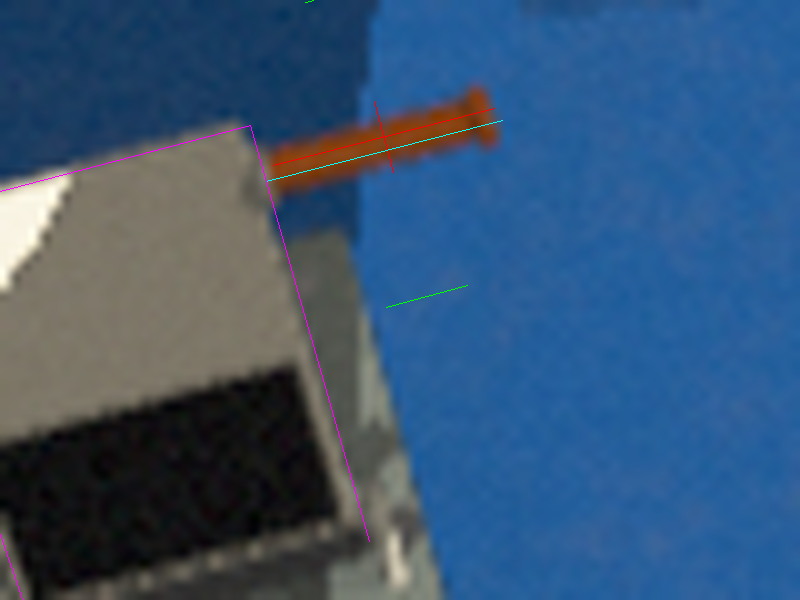

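```bash
python3 -m jog '0.5 -1.5 3 0 0 0 1;0.5 -1.5 3 0 0 0 0;0.5 -1.5 3 0 0 0 -1;0.5 -1.5 3 0 0 0 -1;0.5 -1.5 3 0 0 0 -1;0.5 -1.5 3 0 0 0 -1;0.5 -1.5 3 0 0 0 -1'; python3 -c "
from h import *
snap('side','s8');crop('s8',225,100,355,215,6)
plan([616,40,84],1.856)"
```

```text
clock: 9.18
eef_pos: [616.7, 39.6, 82.9]
tool_rot: [3.141, 0.0, 1.857]
force: [1.7, 0.6, 0.2]
width: 9.7
t 9.22 pos [616.6  39.6  82.9] rot [3.141 0.    1.857] F [ 1.5  0.3 -1. ] w 9.9 q [ 0.08  0.78 -0.3   1.73  0.34  0.68 -0.13]
shift [ 0.6 -0.5 -1.1] turn [0.  0.  0.1]
```

View pics/s8_c.png

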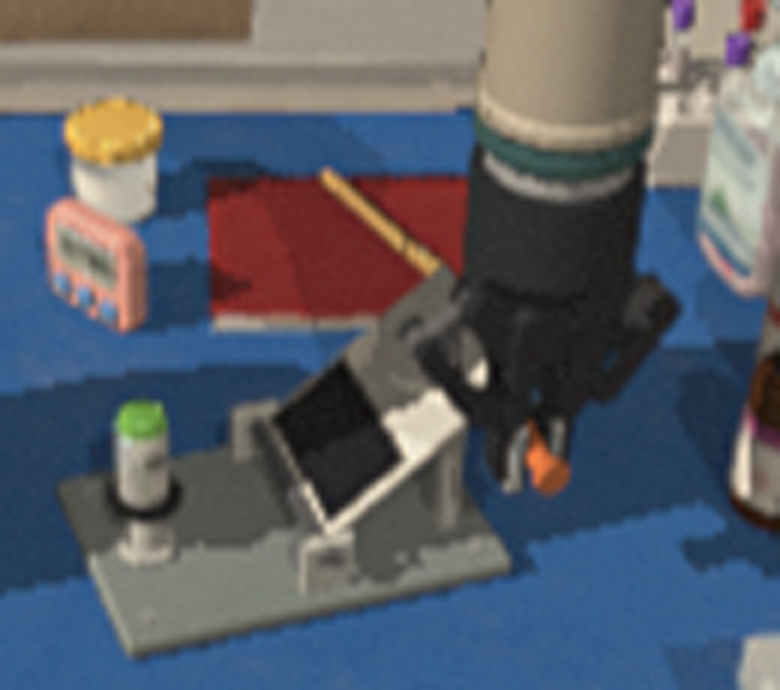

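The handle is gripped (width 9.7). Starting the arc.

```bash
python3 -m jog '0 -5.4 -6.3 0 0 0 -1;0 -11.2 -12.1 0 0 0 -1;0 -17.4 -17.5 0 0 0 -1;0 -24.1 -22.4 0 0 0 -1;0 -31 -26.8 0 0 0 -1;0 -38.3 -30.7 0 0 0 -1;0 -45.9 -34 0 0 0 -1;0 -53.7 -36.7 0 0 0 -1'; python3 -c "
from h import *
snap('side','s9');crop('s9',225,100,355,215,6)
plan([534.5,15.5,124.5],1.856)"
```

```text
clock: 10.22
eef_pos: [563.8, 23.5, 119.4]
tool_rot: [-3.14, 0.001, 1.856]
force: [0.7, -4.4, -3.2]
width: 9.9
t 10.28 pos [562.8  23.2 119.6] rot [-3.139e+00  1.000e-03  1.856e+00] F [-1.8 -2.9 -2. ] w 10.2 q [ 0.12  0.67 -0.32  1.86  0.33  0.67 -0.12]
shift [  0.6 -29.3  -4.8] turn [-0.1  0.   0. ]
```

View pics/s9_c.png

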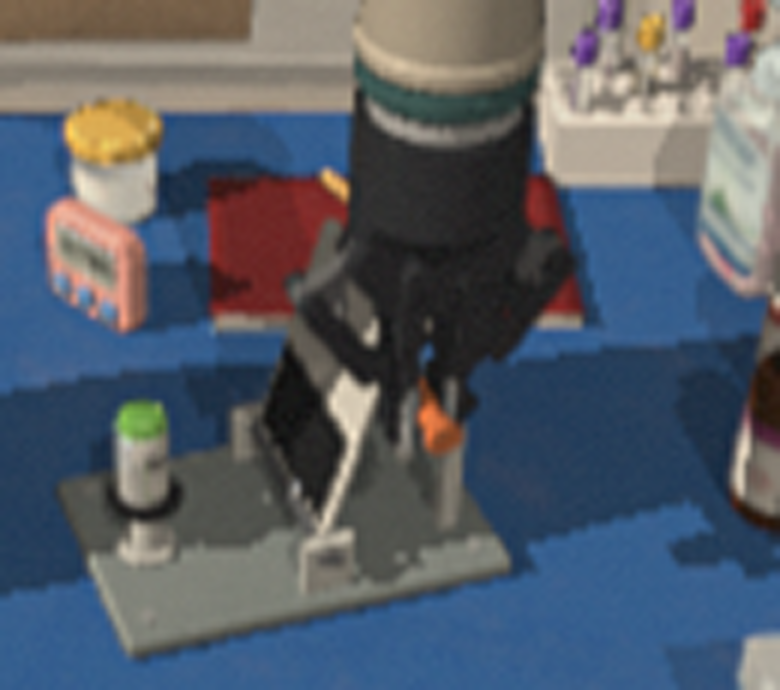

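```bash
python3 -m jog '0 -7.9 -2.2 0 0 0 -1;0 -16.1 -3.7 0 0 0 -1;0 -24.2 -4.6 0 0 0 -1;0 -29.2 -4.9 0 0 0 -1;0 -29.2 -4.9 0 0 0 -1;0 -29.2 -4.9 0 0 0 -1'; python3 -c "
from h import *
snap('side','s10');crop('s10',225,100,355,215,6);snap('top','t10');crop('t10',165,125,265,240,6)
plan([534.5,15.5,124.5],1.856)"
```

```text
clock: 11.02
eef_pos: [535.9, 15.1, 123.7]
tool_rot: [-3.14, 0.001, 1.856]
force: [1.6, -5.2, -9.0]
width: 10.1
t 11.12 pos [536.   15.1 123.7] rot [-3.140e+00  1.000e-03  1.856e+00] F [ 2.1 -6.4 -9.1] w 10.2 q [ 0.13  0.64 -0.33  1.93  0.33  0.63 -0.12]
shift [ 0.8 -1.3 -0.8] turn [-0.1  0.   0. ]
```

View pics/s10_c.png

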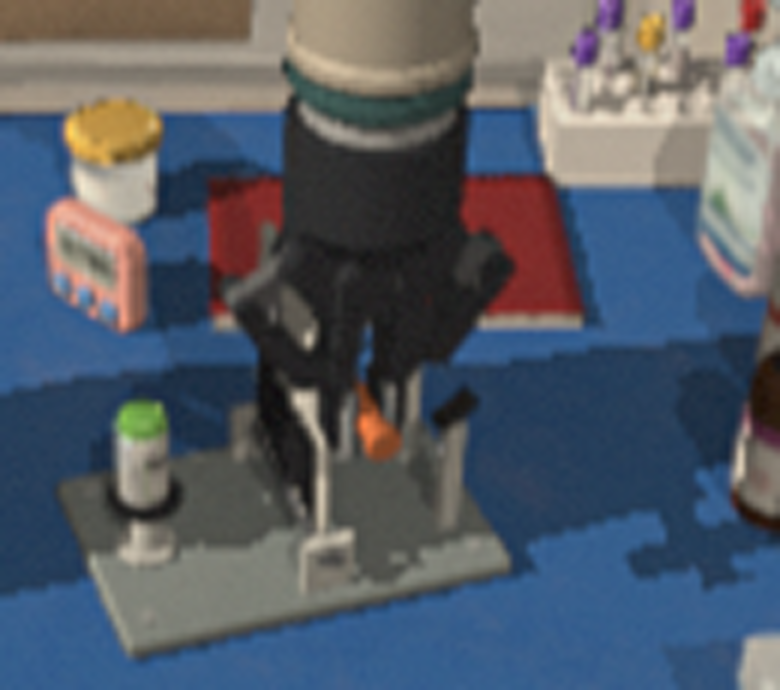

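View pics/t10_c.png

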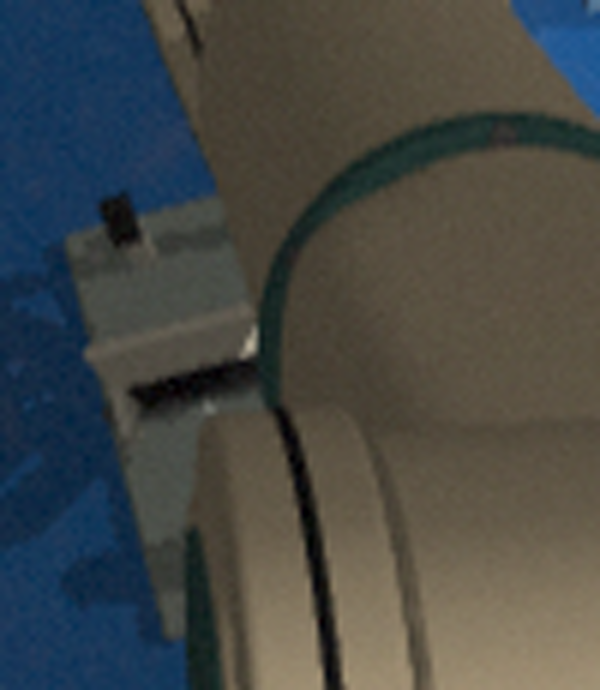

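```bash
cat > ov.py <<'E'
from h import *
def S(l,a=.287):
    ex=np.array([np.cos(a),np.sin(a),0]);ey=np.array([-np.sin(a),np.cos(a),0]);h=np.array([438.5,71,0])+75*ex
    l=np.array(l,float);return h+l[:,[0]]*ex+l[:,[1]]*ey+l[:,[2]]*[0,0,1]
def pan(b,t=0):
    f=lambda y,r:[r*np.sin(b)+t*np.cos(b),y,35+r*np.cos(b)-t*np.sin(b)]
    return S([f(-48,0),f(-48,126),f(48,126),f(48,0)])
def hnd(b): return S([[110*np.sin(b),-48,35+110*np.cos(b)],[110*np.sin(b),-112,35+110*np.cos(b)]])
def both(n):
    C=[(pan(.08),(255,0,255)),(pan(0),(0,255,0)),(pan(-.08),(0,0,255)),(hnd(0),(255,255,0))]
    overlay('s'+n,(258,140,308,200),10,C,'a');overlay('t'+n,(170,155,220,215),10,C,'b')
    cv2.imwrite('pics/o%s.png'%n,np.hstack([cv2.imread('pics/a.png'),cv2.imread('pics/b.png')])[:, :1000][::1])
    im=cv2.imread('pics/o%s.png'%n); cv2.imwrite('pics/o%s.png'%n,cv2.resize(im,(800,480)))
E
python3 -c "
from ov import *
both('10')
for fn in ('s10','t10'):
  P,im=cloud(fn); ex=np.array([np.cos(.287),np.sin(.287),0]);ey=np.array([-ex[1],ex[0],0]);h=np.array([438.5,71,35])+75*ex
  Q=P-h; X=Q@ex;Y=Q@ey;Z=Q[...,2]; m=(abs(X)<25)&(abs(Y)<46)&(Z>8)&(Z<130)
  x,z=X[m],Z[m]; print(fn,m.sum(), [(lo,((z>=lo)&(z<lo+20)).sum(),x[(z>=lo)&(z<lo+20)].round(1).mean() if ((z>=lo)&(z<lo+20)).any() else None) for lo in range(10,130,20)])
"
```

```text
s10 226 [(10, np.int64(66), np.float64(-3.3469696969696967)), (30, np.int64(60), np.float64(-3.425)), (50, np.int64(44), np.float64(-3.2522727272727283)), (70, np.int64(7), np.float64(-2.8857142857142857)), (90, np.int64(22), np.float64(-3.022727272727273)), (110, np.int64(22), np.float64(-2.6545454545454543))]
t10 310 [(10, np.int64(31), np.float64(-3.270967741935484)), (30, np.int64(35), np.float64(-3.1457142857142855)), (50, np.int64(45), np.float64(-2.611111111111111)), (70, np.int64(43), np.float64(-2.1813953488372095)), (90, np.int64(49), np.float64(-1.9326530612244899)), (110, np.int64(103), np.float64(0.012621359223300986))]
```

View pics/o10.png

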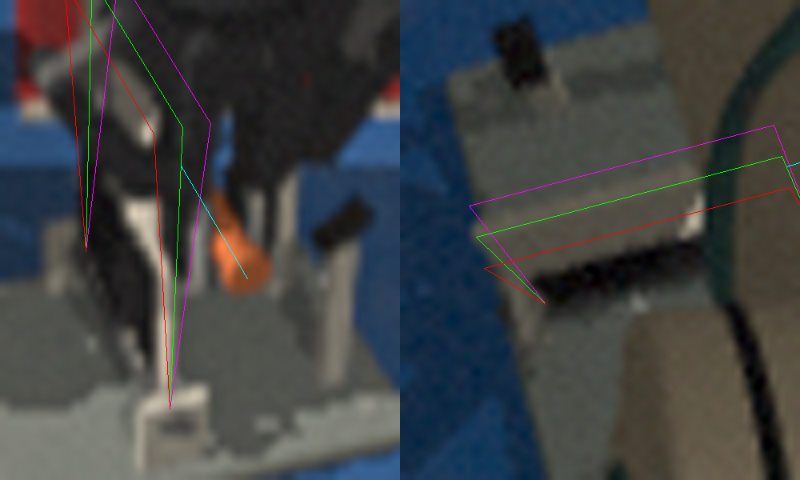

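```bash
python3 -m jog '0 -1 0 0 0 0 -1;0 -1 0 0 0 0 -1;0 -1 0 0 0 0 -1;0 -1 0 0 0 0 -1;0 -1 0 0 0 0 -1;0 -1 0 0 0 0 -1;0 -1 0 0 0 0 -1;0 -1 0 0 0 0 -1'; python3 -c "
from ov import *
snap('side','s11'); P,im=cloud('s11'); ex=np.array([np.cos(.287),np.sin(.287),0]);ey=np.array([-ex[1],ex[0],0]);h=np.array([438.5,71,35])+75*ex
Q=P-h; X=Q@ex;Y=Q@ey;Z=Q[...,2]; m=(abs(X)<25)&(abs(Y)<46)&(Z>8)&(Z<130)
print(np.polyfit(Z[m],X[m],1))
overlay('s11',(225,150,285,200),12,[(circ(438,70,50,18),(0,255,255))],'o11')
plan([534.5,15.5,124.5],1.856);print(ctrl.read_state()['qd'].round(3))"
```

```text
clock: 12.12
eef_pos: [535.0, 14.8, 123.7]
tool_rot: [-3.14, 0.001, 1.856]
force: [2.4, -5.6, -9.8]
width: 9.7
[ 0.00656522 -4.04815391]
t 12.18 pos [535.1  14.8 123.7] rot [-3.140e+00  1.000e-03  1.856e+00] F [ 1.7 -4.8 -9.9] w 9.9 q [ 0.13  0.63 -0.33  1.93  0.33  0.63 -0.12]
shift [ 0.8 -0.4 -0.8] turn [-0.1  0.   0. ]
[-0.    -0.002  0.     0.002 -0.    -0.    -0.   ]
```

View pics/o11.png

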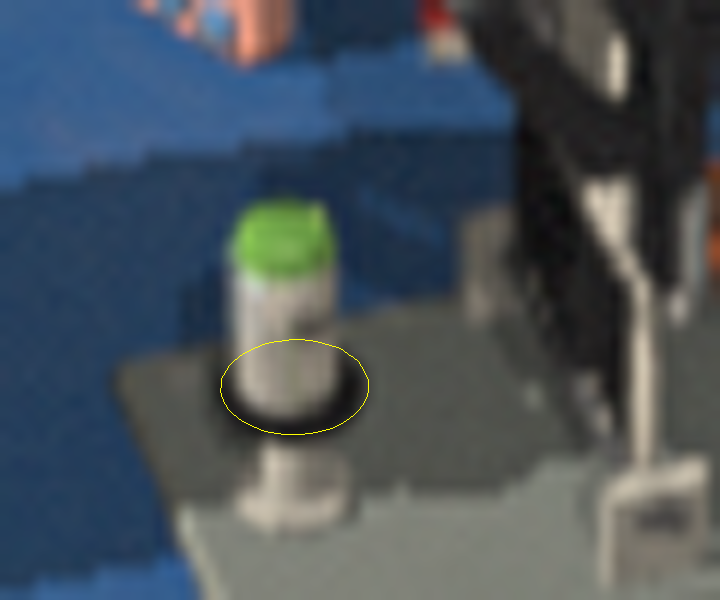

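```bash
python3 -c "
from h import *
print(ctrl.finish_job())"
```

```text
the job is handed in; nothing more can be done
None
```

I stood the green-capped vial on the pedestal and let go of it. I then gripped the orange handle, swung the flap up to its balance point and handed the job in at about 12.2 s, still holding the handle. `finish_job` reports no verdict, so what follows comes from my own checks.

**Flap:** the last side-camera depth fit puts it at about 0.007 rad from upright. An earlier top-camera fit gave about 0.017 rad, taken before a last 1 mm nudge forward; both are well within 0.08. The arm was still (joint speeds 0.002 rad/s or less), and the fingers were closed on the handle at 9.9 mm opening.

**Vial:** in the last side picture it stands upright and free, about 1–3 mm from the pedestal's middle. The two cameras disagreed by about 4–5 mm on where the pedestal is, mostly in y, so I aimed between the two estimates. The arm hid the vial from the top camera afterwards, so only the side camera confirms its position.

**Bystanders:** I planned no contact with them. The timer looks unmoved in the later pictures. I did not measure the blue vial or the red cup again after the start.

**Forces:** the tool carried a steady load of about 10–12 N while holding the flap, far below the limit.

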